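Lube the collars and gather them in the tote's corner

ROBOT

A 6-joint arm with a two-finger parallel gripper is mounted at the origin on the work surface. World frame = base frame: x ahead of the robot, y to its left, z up, the work surface at z = 0. Lengths are in m, angles in rad, forces in N, time in s.
With the tool pointing down it reaches from about 0.225 to 0.875 m from the base axis. Payload 3.4 kg.
Tool frame: the origin (TCP) lies between the finger pads; the fingertips stand 11 mm ahead of it and the grasp point (between the pads) lies 8 mm behind it; z points along the fingers, y is the line along which they close (so a half turn about z gives the same grasp; the last joint's range is limited). The gripper opens to 85 mm and grips with 20 to 120 N. Pads are 22 mm wide; open, the fingers measure 114 mm over their backs; the gripper's body (76 mm by 85 mm) begins 54 mm behind the grasp point. The pads swing forward as they close: fully open they stand 13 mm farther back than shut.
Start: joints at [0.983, 0.276, 1.505, -0, 1.361, -0.121], TCP at [0.259, 0.514, 0.242] pointing down, gripper open.
Joint ranges: [-2.89, 2.89], [-0.75, 2.08], [0.22, 2.7], [-1.18, 4.32], [0.11, 2.71], [-2.7, 2.7]. Speed limits (rad/s): [2.57, 2.57, 3.14, 3.14, 3.14, 3.14].

INTERFACE

Orientations are given as a unit quaternion [w, x, y, z].
In Python, from rig import sensors, eyes, manip gives the robot as it stands.
- The arm moves only by the tool drive_tool, never from a script. Its argument "deltas" is a list of rows, each an object with "linear": the shift along the world's x, y, z in mm, a list of three; "twist": the turn about the world's z in degrees; "claw": the opening, from 0 (shut) to 1 (fully open). In form: [{"linear": [tx, ty, tz], "twist": twist, "claw": claw}, ...]. A call has 1 to 12 rows; each row is the pose to reach, as a shift and turn from the pose commanded when the call began; what a row does not reach only later rows make up. A row lasts 1/12 s, in which the tool goes at most 41.7 mm and 7.16 degrees, less where a joint would pass 70% of its speed; a pose out of reach is approached as far as the arm can. A call with a gripper value outside its range is refused whole. The fingers move at their own pace and stop on an object; "squeeze" is the grip in N (left out, the last holds). Time passes only in rows, so rows that repeat a pose let the fingers close. It gives the time, the measured TCP pose, the force, the opening and the grip force at its end, in the units of the state.
- sensors.get_state(): the state, without advancing time (a new reading comes with each control period).
- eyes.get_image(name): name is "scene" or "top" or "wrist"; returns the picture (400x640x3 uint8, red, green, blue); there is no depth.
- eyes.camera_model(name): a dict with "intrinsics" (3x3 intrinsics, pixels), "R" (3x3) and "t" (3): a world point X has camera coordinates R X + t. Camera axes: x right, y down, z forward; pixel columns grow to the right and rows downward; lengths in m; the calibration is good to about 2 mm. A picture is of the moment at which its call begins: read the wrist's pose just before it. camera_model takes no time and is no camera call; for the wrist camera it gives the pose at the moment of the call.
- manip.sign_off(): hands the job in; it is judged then, once.
The state is a dict: "clock": time; "qpos": joint angles; "qd": joint speeds; "effort": joint torques, N m; "position": TCP position; "ee_rot": TCP orientation; "contact_force": force on the tool from outside, world axes, zero at the start; "moment": the same for the moment, N m; "width": finger opening in m; "gripper_force": force on a finger pad.
Only numpy, scipy, OpenCV 4.12 (cv2) and the standard library are available. Lean on these libraries where they do the work, as an engineer would, in place of code of your own. Each camera call takes 0.05 s, during which the arm holds its last target. There are 200 camera calls.

TASK

Give the brass collars a shot of lubricant by pressing the sprung cap of the fixed spray bottle all the way down and letting it come back up. Then take the small square tote by its corner handle, raise that side so that all five collars slide together into the corner opposite the handle, and finish while still holding the tote tilted and still, with the collars gathered there. Spill none, and leave the other things on the bench where they are.

Things in the scene. Friction and masses are not known exactly. Their poses are not given: they have to be found in the camera images.
- tote: Loose square open tote, smooth plastic, 150 x 150 mm outside, 55 tall, walls and floor 5 thick, 0.25 to 0.4 kg plus 0.15 kg of collars; starts flat on the bench, handle roughly towards the robot. Origin: centre of its underside. x axis: along the diagonal, from the handle's corner to the opposite corner, whose outer tip lies 106 mm from the origin; z: up out of the tote.
- tote_grip (a point): Grip point on the handle, axes as the tote: 134 mm from the tote's origin along -x, 58 mm above the underside. The handle is an upright flat fin 10 mm thick (along y), standing out from the corner along -x, from 102 to 156 mm from the origin and 35 to 75 mm above the underside. Fingers go down on either side of it, closing along the tote's y; nothing is beside or beneath it.
- tote_corner (a point): Point inside the tote, on its inner floor at the very corner opposite the handle: 99 mm from the tote's origin along +x, 5 mm above the underside.
- collar1_mid (a point): Centre of one of five equal loose brass collars (discs 22 mm wide, 12 mm tall, 30 g, with a dark bore) lying flat in the tote; they slide easily on its smooth floor (friction coefficient about 0.2 to 0.3), so that a tilt of about 40 degrees about the tote's y axis brings them into the corner.
- collar2_mid (a point): Centre of one of five equal loose brass collars (discs 22 mm wide, 12 mm tall, 30 g, with a dark bore) lying flat in the tote; they slide easily on its smooth floor (friction coefficient about 0.2 to 0.3), so that a tilt of about 40 degrees about the tote's y axis brings them into the corner.
- collar3_mid (a point): Centre of one of five equal loose brass collars (discs 22 mm wide, 12 mm tall, 30 g, with a dark bore) lying flat in the tote; they slide easily on its smooth floor (friction coefficient about 0.2 to 0.3), so that a tilt of about 40 degrees about the tote's y axis brings them into the corner.
- collar4_mid (a point): Centre of one of five equal loose brass collars (discs 22 mm wide, 12 mm tall, 30 g, with a dark bore) lying flat in the tote; they slide easily on its smooth floor (friction coefficient about 0.2 to 0.3), so that a tilt of about 40 degrees about the tote's y axis brings them into the corner.
- collar5_mid (a point): Centre of one of five equal loose brass collars (discs 22 mm wide, 12 mm tall, 30 g, with a dark bore) lying flat in the tote; they slide easily on its smooth floor (friction coefficient about 0.2 to 0.3), so that a tilt of about 40 degrees about the tote's y axis brings them into the corner.
- cap_top (a point): Centre of the top of the spray bottle's pressing cap: a flat black disc 32 mm wide, on a white bottle 64 mm wide that is clamped to the bench. With the cap up the top is 184 mm above the bench. x axis: direction of the nozzle, a 9 mm thick stub that reaches 48 mm out from the cap's axis, 8 mm below the top, roughly towards the tote.
- pump (a joint): How far the cap is pressed down, in m: 0 up, 0.010 fully down. A spring brings it back up; it takes 3 N to start and about 9 N to press fully.
- funnel: Bystander, to be left alone: red plastic funnel standing mouth down, 84 mm wide, 95 mm tall. Origin on its underside or axis.
- jar: Bystander, to be left alone: screw-top jar, 60 mm wide, 75 mm tall. Origin on its underside or axis.
- case: Bystander, to be left alone: flat closed plastic case, 120 x 85 x 40 mm. Origin on its underside or axis.
- screwdriver: Bystander, to be left alone: screwdriver lying flat. Origin on its underside or axis.
- wrench: Bystander, to be left alone: open-ended wrench lying flat. Origin on its underside or axis.
- weight: Bystander, to be left alone: brass check weight, upright cylinder 32 mm wide, 34 mm tall. Origin on its underside or axis.
- bin: Bystander, to be left alone: empty rectangular bin, 80 x 120 x 50 mm, no handle. Origin on its underside or axis.

How it is judged:
By the outcome, as a careful person would: the job done as asked, in the order asked, and still so for the second after the job is handed in, while the arm keeps its last pose, push and grip.
It also fails if it takes over 54 s, if anything falls off the work surface, if the arm or the gripper's body presses on something with over 40 N, if the wrist force passes 120 N, or if a joint passes its speed limit or range.

## Working session

There is one attempt and no reset: what is moved stays moved. The work goes in short steps, Python scripts to look and compute and a tool call to move; the robot and the scene stay as the last step left them, time stands still between calls to the robot, and variables do not carry over. Pictures are saved under pics/ and viewed, at most 10 in all, crops included, and the job is handed in when it is done.

Besides the shell and the picture viewer there is one more tool, called after "Call:" in YAML: its name, and indented under it one key for each argument. drive_tool: Moves the arm, as the interface text tells. Its arguments: {"type":"object","properties":{"deltas":{"type":"array","items":{"type":"object","properties":{"linear":{"type":"array","items":{"type":"number"}},"twist":{"type":"number"},"claw":{"type":"number"}}}},"squeeze":{"type":"number"}},"required":["deltas"]}

```bash
mkdir -p pics; cat > h.py <<'E'
import numpy as np, cv2
from rig import sensors, eyes, manip
def ray(m,u,v,z):
    K=np.array(m["intrinsics"]);R=np.array(m["R"]);t=np.array(m["t"])
    d=R.T@np.linalg.inv(K)@np.array([u,v,1.]);c=-R.T@t
    return c+d*(z-c[2])/d[2]
def proj(m,X):
    p=np.array(m["intrinsics"])@(np.array(m["R"])@np.array(X)+np.array(m["t"]));return p[:2]/p[2]
def snap(n,f):
    im=eyes.get_image(n);cv2.imwrite("pics/"+f,im[...,::-1]);return im
E
python3 - <<'E'
from h import *
for n in("top","scene"):
    snap(n,n+"0.png");m=eyes.camera_model(n);print(n,-np.array(m["R"]).T@np.array(m["t"]),np.array(m["intrinsics"])[0,0])
    print(np.array(m["R"]).round(3).tolist())
s=sensors.get_state();print(s)
E
```

```text
top [ 0.38956659 -0.05237407  1.56851196] 496.5051676649567
[[0.028, -1.0, 0.012], [-0.992, -0.029, -0.12], [0.12, -0.008, -0.993]]
scene [1.20808809 0.35709892 1.04876407] 474.53525795239676
[[-0.53, 0.848, -0.005], [0.66, 0.408, -0.631], [-0.533, -0.338, -0.776]]
{'clock': 0.1, 'qpos': array([ 9.83029843e-01,  2.76525391e-01,  1.50599297e+00, -1.06014021e-05,
        1.36071887e+00, -1.20983791e-01]), 'qd': array([-0.00089206, -0.0019915 , -0.00440662, -0.00131044, -0.00028533,
       -0.00019656]), 'effort': array([ 2.72495301e-03, -4.17699623e+01, -2.46405691e+01, -9.72967337e-05,
        5.82090259e-03, -1.23195534e-05]), 'position': array([0.25850552, 0.51310707, 0.24153524]), 'ee_rot': array([-2.80476998e-04,  2.31277088e-01,  9.72887574e-01, -7.72994218e-04]), 'contact_force': array([-0.04528968, -0.22896887,  0.12221795]), 'moment': array([-0.01205407, -0.04567803,  0.03311985]), 'gripper_force': 0.0, 'width': 0.08544899650808105}
```

View pics/top0.png

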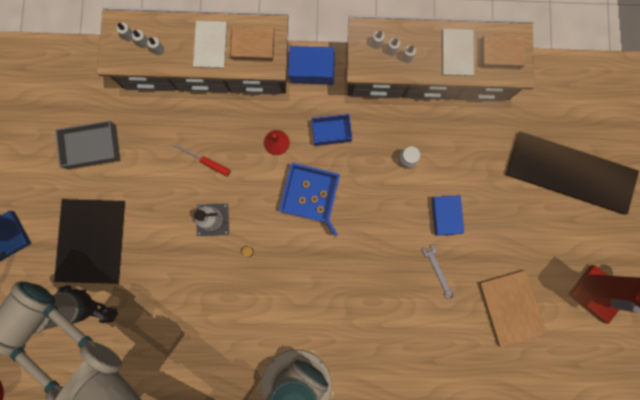

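View pics/scene0.png

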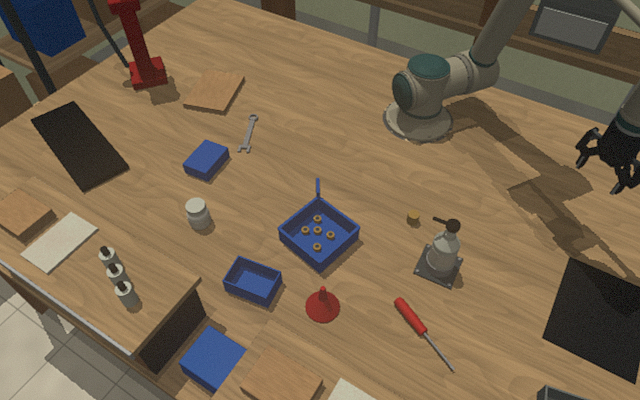

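The top view shows the tote at about (310,190) with its handle tip at (333,233), the cap at about (200,215), the funnel at (277,142) and the bin at (331,130). The scene view shows the cap at (453,226), its nozzle tip at about (434,221), and the handle at (318,187). Next I measure these from both views.

```bash
python3 - <<'E'
from h import *
def im(n):return cv2.imread(f"pics/{n}0.png")
M={n:eyes.camera_model(n) for n in("top","scene")}
for n,b in(("top",(190,195,40,40)),("scene",(425,210,45,40))):
    g=im(n);x,y,w,h=b;c=g[y:y+h,x:x+w].max(2);k=(c<55).astype('u1')
    ys,xs=np.nonzero(k);print(n,"dark bbox",xs.min()+x,xs.max()+x,ys.min()+y,ys.max()+y,k.sum())
    # disc = mask after opening away the thin nozzle
    o=cv2.morphologyEx(k,cv2.MORPH_OPEN,cv2.getStructuringElement(2,(7,7)))
    ys,xs=np.nonzero(o);u=xs.mean()+x,ys.mean()+y;print(u,o.sum(),ray(M[n],*u,.180))
for n,b in(("top",(265,150,90,100)),("scene",(265,170,110,110))):
    g=im(n);x,y,w,h=b;hs=cv2.cvtColor(g[y:y+h,x:x+w],cv2.COLOR_BGR2HSV)
    k=cv2.inRange(hs,(100,120,40),(130,255,255))
    cs,_=cv2.findContours(k,0,1);c=max(cs,key=cv2.contourArea);P=cv2.approxPolyDP(c,3,True)[:,0]+[x,y]
    print(n,P.tolist());
    for z in(.055,.075):print(z,[ray(M[n],*p,z)[:2].round(3).tolist() for p in P])
    t=cv2.inRange(hs,(8,90,90),(28,255,255));cs,_=cv2.findContours(t,0,1)
    print("collars",[(ray(M[n],*(c[:,0].mean(0)+[x,y]),.012)[:2].round(3).tolist(),len(c)) for c in cs if len(c)>5])
a=im("top")[140:260,180:350];b=im("scene")[170:290,270:470]
cv2.imwrite("pics/c.png",np.vstack([cv2.resize(a,(425,300),interpolation=3),]+[cv2.resize(b,(425,255),interpolation=2)]))
E
```

```text
top dark bbox 195 215 211 219 80
(np.float64(199.43283582089552), np.float64(214.71641791044777)) 67 [0.49698957 0.27964092 0.18      ]
scene dark bbox 433 459 217 232 77
(np.float64(nan), np.float64(nan)) 0 [nan nan nan]
top [[292, 164], [280, 209], [326, 221], [335, 234], [328, 216], [338, 175]]
0.055 [[0.672, 0.033], [0.531, 0.065], [0.499, -0.077], [0.46, -0.105], [0.514, -0.082], [0.642, -0.11]]
0.075 [[0.668, 0.032], [0.529, 0.063], [0.497, -0.076], [0.459, -0.104], [0.513, -0.082], [0.639, -0.109]]
collars [([0.568, -0.024], 376)]
scene [[316, 197], [278, 229], [320, 262], [359, 227], [320, 198], [357, 227], [349, 234], [321, 213], [321, 224], [312, 221], [307, 225], [308, 236], [300, 230], [292, 237], [280, 227]]
0.055 [[0.505, -0.085], [0.649, -0.111], [0.677, 0.033], [0.533, 0.064], [0.503, -0.074], [0.536, 0.059], [0.566, 0.052], [0.545, -0.044], [0.576, -0.025], [0.58, -0.05], [0.598, -0.055], [0.626, -0.034], [0.621, -0.061], [0.651, -0.067], [0.641, -0.111]]
0.075 [[0.52, -0.076], [0.66, -0.102], [0.687, 0.04], [0.546, 0.069], [0.517, -0.065], [0.549, 0.065], [0.579, 0.059], [0.559, -0.036], [0.589, -0.018], [0.593, -0.042], [0.611, -0.046], [0.638, -0.026], [0.633, -0.053], [0.662, -0.058], [0.652, -0.101]]
collars [([0.547, -0.044], 428)]<stdin>:9: RuntimeWarning: Mean of empty slice.
  ret = ret.dtype.type(ret / rcount)
```

View pics/c.png

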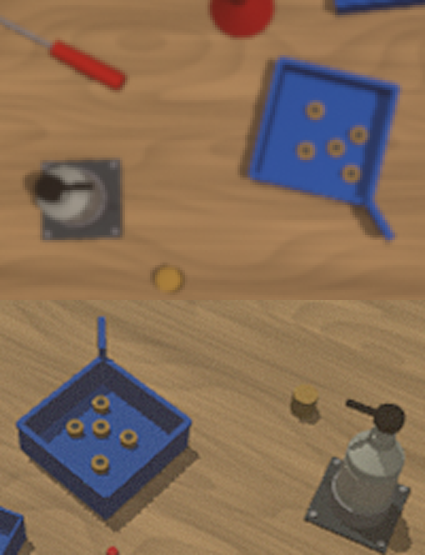

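The crop shows the cap disc at about (199.2,215.2) in the top view and (453.1,225.5) in the scene view. The fin points along the tote diagonal. The tote centre comes out near (0.588,-0.023) with its x axis at about 32°, and the two views agree.

```bash
python3 - <<'E'
from h import *
a=eyes.camera_model("top");b=eyes.camera_model("scene")
P=[np.array(m["intrinsics"])@np.c_[m["R"],m["t"]] for m in(a,b)]
X=cv2.triangulatePoints(P[0],P[1],np.array([[199.2],[215.2]]),np.array([[453.1],[225.5]]));X=(X[:3]/X[3]).ravel();print(X,[proj(m,X) for m in(a,b)])
for z in(.18,.184):print(ray(a,199.2,215.2,z),ray(b,453.1,225,z))
print("funnel",ray(a,277,142,.02),"bin edge",[ray(a,*p,.05)[:2] for p in((311,120),(349,117),(314,145),(352,140))])
th=np.radians(32.3)
print("tip",[.588+.106*np.cos(th),-.023+.106*np.sin(th)])
E
```

```text
[0.49645204 0.28046742 0.17420773] [array([199.61168701, 215.07206027]), array([453.67390754, 225.51691925])]
[0.49561617 0.28021133 0.18      ] [0.50047259 0.27932546 0.18      ]
[0.49531066 0.27925322 0.184     ] [0.50373062 0.27968355 0.184     ]
funnel [0.74820983 0.08544277 0.02      ] bin edge [array([ 0.81500031, -0.02100258]), array([ 0.82844603, -0.14007708]), array([ 0.73529148, -0.03284318]), array([ 0.75490377, -0.15107809])]
tip [np.float64(0.6775977543215167), np.float64(0.03364134903532158)]
```

Call:
drive_tool:
  deltas:
    - {"linear":[20,-20,0],"twist":-5,"claw":0}
    - {"linear":[45,-45,0],"twist":-10,"claw":0}
    - {"linear":[70,-70,0],"twist":-15,"claw":0}
    - {"linear":[95,-95,0],"twist":-20,"claw":0}
    - {"linear":[120,-120,0],"twist":-25,"claw":0}
    - {"linear":[145,-145,0],"twist":-30,"claw":0}
    - {"linear":[170,-170,0],"twist":-35,"claw":0}
    - {"linear":[195,-190,0],"twist":-40,"claw":0}
    - {"linear":[215,-210,0],"twist":-45,"claw":0}
    - {"linear":[230,-225,0],"twist":-50,"claw":0}
    - {"linear":[238,-233,-10],"twist":-55,"claw":0}
    - {"linear":[238,-233,-20],"twist":-55,"claw":0}

```text
clock: 1.1
position: [0.4989, 0.2787, 0.2219]
ee_rot: [0.001, 0.656, 0.755, 0.0]
contact_force: [0.1, 0.0, -0.4]
width: -0.0
gripper_force: 0.0
```

```bash
python3 - <<'E'
from h import *
s=sensors.get_state();print(s["clock"],s["position"],s["width"],s["contact_force"])
m=eyes.camera_model("wrist");im=snap("wrist","w1.png")
print("cap",proj(m,[.497,.28,.184]))
E
```

```text
1.1 [0.49892125 0.27866397 0.22189625] -3.2978599423795026e-05 [ 0.05329663  0.03496431 -0.38349608]
cap [314.81221164 240.333168  ]
```

View pics/w1.png

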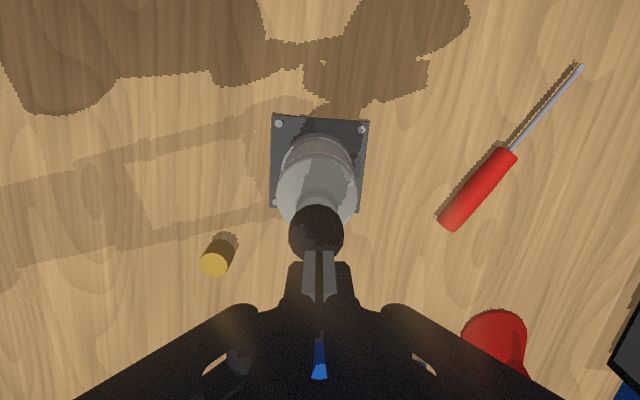

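The wrist view shows the cap disc centred at about (316,233) with a radius of about 28 px, just ahead of the closed fingertips. My estimate projected to (315,240), so it is about 4 mm off.

```bash
python3 - <<'E'
from h import *
m=eyes.camera_model("wrist");print(ray(m,316.5,233,.184),ray(m,288,233,.184),ray(m,345,233,.184))
s=sensors.get_state();print(s["position"])
E
```

```text
[0.49406755 0.28625934 0.184     ] [0.47868955 0.28399306 0.184     ] [0.50943076 0.28852345 0.184     ]
[0.49608677 0.27918377 0.21922289]
```

Call:
drive_tool:
  deltas:
    - {"linear":[-1,4,-5],"twist":0,"claw":0}
    - {"linear":[-1,4,-15],"twist":0,"claw":0}
    - {"linear":[-1,4,-20],"twist":0,"claw":0}
    - {"linear":[-1,4,-24],"twist":0,"claw":0}
    - {"linear":[-1,4,-28],"twist":0,"claw":0}
    - {"linear":[-1,4,-30],"twist":0,"claw":0}
    - {"linear":[-1,4,-31],"twist":0,"claw":0}
    - {"linear":[-1,4,-31],"twist":0,"claw":0}

```text
clock: 1.82
position: [0.4952, 0.2851, 0.1919]
ee_rot: [-0.001, 0.654, 0.756, 0.0]
contact_force: [-3.1, 1.7, 5.3]
width: 0.0001
gripper_force: 2.4
```

Call:
drive_tool:
  deltas:
    - {"linear":[0,0,-2],"twist":0,"claw":0}
    - {"linear":[0,0,-4],"twist":0,"claw":0}
    - {"linear":[0,0,-6],"twist":0,"claw":0}
    - {"linear":[0,0,-7],"twist":0,"claw":0}
    - {"linear":[0,0,-7],"twist":0,"claw":0}

```text
clock: 2.23
position: [0.4954, 0.285, 0.1856]
ee_rot: [-0.0, 0.654, 0.756, 0.001]
contact_force: [-3.5, -0.5, 8.6]
width: -0.0003
gripper_force: 4.2
```

Call:
drive_tool:
  deltas:
    - {"linear":[0,0,-1],"twist":0,"claw":0}
    - {"linear":[0,0,-2],"twist":0,"claw":0}
    - {"linear":[0,0,-2],"twist":0,"claw":0}
    - {"linear":[0,0,-2],"twist":0,"claw":0}

```text
clock: 2.57
position: [0.4955, 0.2851, 0.185]
ee_rot: [-0.0, 0.654, 0.756, 0.001]
contact_force: [-5.7, 0.2, 13.4]
width: 0.0003
gripper_force: 6.9
```

Call:
drive_tool:
  deltas:
    - {"linear":[0,0,-1],"twist":0,"claw":0}
    - {"linear":[0,0,-1.5],"twist":0,"claw":0}
    - {"linear":[0,0,-1.5],"twist":0,"claw":0}

```text
clock: 2.82
position: [0.4955, 0.2851, 0.1849]
ee_rot: [0.0, 0.654, 0.756, 0.002]
contact_force: [-6.7, -1.1, 20.1]
width: -0.0003
gripper_force: 10.2
```

Call:
drive_tool:
  deltas:
    - {"linear":[0,0,3],"twist":0,"claw":0}
    - {"linear":[0,0,8],"twist":0,"claw":0}
    - {"linear":[0,0,14],"twist":0,"claw":0}
    - {"linear":[0,0,25],"twist":0,"claw":0}
    - {"linear":[0,0,40],"twist":0,"claw":0}
    - {"linear":[0,0,50],"twist":0,"claw":0}
    - {"linear":[0,0,50],"twist":0,"claw":0}

```text
clock: 3.4
position: [0.4976, 0.2848, 0.2331]
ee_rot: [0.002, 0.654, 0.756, 0.002]
contact_force: [0.8, 0.0, 0.8]
width: -0.0003
gripper_force: 0.0
```

Call:
drive_tool:
  deltas:
    - {"linear":[0,-15,0],"twist":-5,"claw":0}
    - {"linear":[-2,-45,0],"twist":-11,"claw":0}
    - {"linear":[-4,-80,0],"twist":-17,"claw":0}
    - {"linear":[-6,-115,0],"twist":-23,"claw":0}
    - {"linear":[-8,-150,0],"twist":-29,"claw":1}
    - {"linear":[-10,-185,0],"twist":-35,"claw":1}
    - {"linear":[-12,-220,-10],"twist":-41,"claw":1}
    - {"linear":[-15,-255,-25],"twist":-47,"claw":1}
    - {"linear":[-17,-290,-40],"twist":-53,"claw":1}
    - {"linear":[-19,-325,-55],"twist":-59,"claw":1}
    - {"linear":[-21,-355,-70],"twist":-64,"claw":1}
    - {"linear":[-21,-379,-80],"twist":-66,"claw":1}

```text
clock: 4.4
position: [0.4733, -0.0967, 0.1489]
ee_rot: [-0.0, 0.961, 0.276, -0.001]
contact_force: [-0.7, -0.6, -0.4]
width: 0.0855
gripper_force: 0.0
```

Call:
drive_tool:
  deltas:
    - {"linear":[0,0,0],"twist":0,"claw":1}
    - {"linear":[0,0,0],"twist":0,"claw":1}
    - {"linear":[0,0,0],"twist":0,"claw":1}

```text
clock: 4.65
position: [0.4747, -0.0943, 0.1506]
ee_rot: [-0.0, 0.961, 0.278, -0.0]
contact_force: [0.4, 0.3, 0.4]
width: 0.0854
gripper_force: 0.0
```

```bash
python3 - <<'E'
from h import *
s=sensors.get_state();print(s["clock"],s["position"],s["width"],s["ee_rot"],s["qpos"])
m=eyes.camera_model("wrist");im=snap("wrist","w2.png")
th=np.radians(32.3);o=np.array([.588,-.023,0]);R=np.array([[np.cos(th),-np.sin(th),0],[np.sin(th),np.cos(th),0],[0,0,1]])
for p in([-.106,0,.055],[-.156,0,.075],[0,.106,.055],[0,-.106,.055],[.106,0,.055]):print(p,proj(m,o+R@p))
E
```

```text
4.65 [ 0.47471907 -0.09426196  0.15058433] 0.08540519136683562 [-2.62964399e-04  9.60662762e-01  2.77717439e-01 -1.14222415e-04] [-3.40119718e-01  2.13730770e-01  1.83723359e+00  3.32022403e-04
  1.09112027e+00  6.67688762e-01]
[-0.106, 0, 0.055] [319.70543676 169.92235658]
[-0.156, 0, 0.075] [319.7340085  247.77675447]
[0, 0.106, 0.055] [141.52046566  -3.89895726]
[0, -0.106, 0.055] [498.20590302  -4.16596642]
[0.106, 0, 0.055] [ 319.89862343 -249.760284  ]
```

View pics/w2.png

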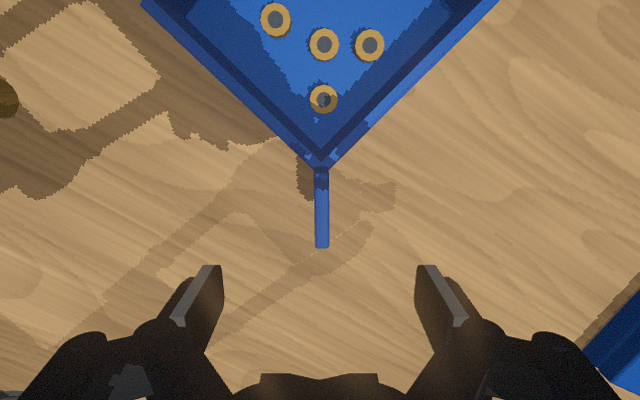

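The wrist view shows the fin's end at about (322,248) against a predicted (320,248), so it is within about 1.5 mm and well aligned. I'll descend and grip.

Call:
drive_tool:
  deltas:
    - {"linear":[1,-1,-15],"twist":0,"claw":1}
    - {"linear":[1,-1,-35],"twist":0,"claw":1}
    - {"linear":[1,-1,-55],"twist":0,"claw":1}
    - {"linear":[1,-1,-75],"twist":0,"claw":1}
    - {"linear":[1,-1,-90],"twist":0,"claw":1}
    - {"linear":[1,-1,-97],"twist":0,"claw":1}
    - {"linear":[1,-1,-100],"twist":0,"claw":1}
    - {"linear":[1,-1,-100],"twist":0,"claw":0.5}
    - {"linear":[1,-1,-100],"twist":0,"claw":0.25}
    - {"linear":[1,-1,-100],"twist":0,"claw":0.15}
  squeeze: 25

```text
clock: 5.53
position: [0.4767, -0.0956, 0.0518]
ee_rot: [0.001, 0.961, 0.278, 0.001]
contact_force: [-0.3, 0.2, 0.4]
width: 0.0517
gripper_force: 0.0
```

Call:
drive_tool:
  deltas:
    - {"linear":[0,0,0],"twist":0,"claw":0}
    - {"linear":[0,0,0],"twist":0,"claw":0}
    - {"linear":[0,0,0],"twist":0,"claw":0}
    - {"linear":[0,0,0],"twist":0,"claw":0}
    - {"linear":[0,0,0],"twist":0,"claw":0}

```text
clock: 5.95
position: [0.4759, -0.0955, 0.0513]
ee_rot: [0.0, 0.961, 0.278, 0.0]
contact_force: [-0.5, 1.9, 4.7]
width: 0.0096
gripper_force: 24.6
```

Call:
drive_tool:
  deltas:
    - {"linear":[1,0.5,4],"twist":0,"claw":0}
    - {"linear":[2,1,8],"twist":0,"claw":0}
    - {"linear":[3,2,12.5],"twist":0,"claw":0}
    - {"linear":[4,2.5,17],"twist":0,"claw":0}
    - {"linear":[5,3,21],"twist":0,"claw":0}
    - {"linear":[6.3,4,25],"twist":0,"claw":0}
    - {"linear":[7.6,4.8,29],"twist":0,"claw":0}
    - {"linear":[9,5.6,33],"twist":0,"claw":0}
    - {"linear":[10.3,6.5,37],"twist":0,"claw":0}
    - {"linear":[11.6,7.3,41],"twist":0,"claw":0}
    - {"linear":[11.6,7.3,41],"twist":0,"claw":0}

```text
clock: 6.87
position: [0.4883, -0.0882, 0.0927]
ee_rot: [0.001, 0.961, 0.278, 0.001]
contact_force: [0.9, 0.9, -3.2]
width: 0.0097
gripper_force: 24.3
```

```bash
python3 - <<'E'
from h import *
a=snap("scene","s3.png")[150:300,240:400];b=snap("wrist","w3.png")
cv2.imwrite("pics/c3.png",np.hstack([cv2.resize(a,(427,400),interpolation=2),cv2.resize(b,(373,233)).repeat(1,0) if 0 else cv2.copyMakeBorder(cv2.resize(b,(373,233)),0,167,0,0,0)])[...,::-1])
E
```

```text
(no output)
```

View pics/c3.png

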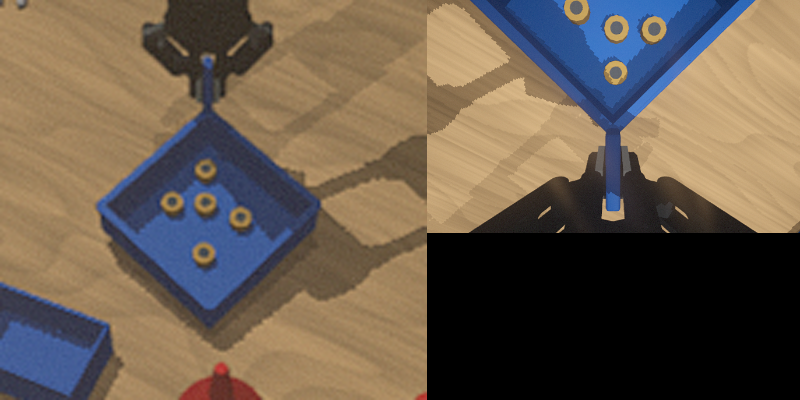

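The view shows the tote tilting about its far corner, at about (318,272) in the scene image, with the collars not yet sliding. I'll check the tilt numerically.

```bash
cat >> h.py <<'E'
def corners(m,a,off=(0,0,0)):
    th=np.radians(32.3);o=np.array([.588,-.023,0])+off;a=np.radians(a)
    Rz=np.array([[np.cos(th),-np.sin(th),0],[np.sin(th),np.cos(th),0],[0,0,1]])
    Ry=np.array([[np.cos(a),0,np.sin(a)],[0,1,0],[-np.sin(a),0,np.cos(a)]]);t=np.array([.106,0,0])
    return [proj(m,o+Rz@(t+Ry@(np.array(p)-t))).round(1).tolist() for p in([-.156,0,.075],[0,.106,.055],[0,-.106,.055],[.106,0,.055],[.106,0,0])]
def blue(im,b):
    x,y,w,h=b;k=cv2.inRange(cv2.cvtColor(im[y:y+h,x:x+w],cv2.COLOR_BGR2HSV),(100,100,20),(130,255,255))
    c=max(cv2.findContours(k,0,1)[0],key=cv2.contourArea);return (cv2.approxPolyDP(c,3,True)[:,0]+[x,y]).tolist()
E
python3 - <<'E'
from h import *
m=eyes.camera_model("scene")
for a in(0,5,10):print(a,corners(m,a))
print(blue(cv2.imread("pics/scene0.png"),(265,170,110,110)));print(blue(cv2.imread("pics/s3.png"),(265,160,110,120)))
E
```

```text
0 [[318.8, 177.6], [360.3, 227.1], [278.5, 227.7], [319.9, 262.4], [319.8, 273.9]]
5 [[318.8, 174.1], [360.7, 226.7], [278.2, 227.3], [319.9, 264.1], [319.8, 273.9]]
10 [[318.9, 171.1], [361.1, 226.6], [277.9, 227.2], [320.0, 265.9], [319.8, 273.9]]
[[316, 197], [278, 229], [321, 262], [359, 226], [319, 197], [356, 227], [348, 233], [323, 213], [316, 212], [307, 219], [312, 216], [308, 224], [299, 226], [297, 233], [297, 227], [288, 234], [281, 227]]
[[316, 192], [277, 228], [320, 265], [359, 225], [324, 196], [357, 225], [352, 232], [317, 205], [286, 233], [279, 226]]
```

Rim and corner positions match a 9–10° tilt pivoting on the far corner, so I'll continue the arc.

Call:
drive_tool:
  deltas:
    - {"linear":[1.5,1,4],"twist":0,"claw":0}
    - {"linear":[3,2,8],"twist":0,"claw":0}
    - {"linear":[4.7,3,12],"twist":0,"claw":0}
    - {"linear":[6.3,4,15.7],"twist":0,"claw":0}
    - {"linear":[8,5,19.4],"twist":0,"claw":0}
    - {"linear":[9.9,6.2,23],"twist":0,"claw":0}
    - {"linear":[11.8,7.4,27],"twist":0,"claw":0}
    - {"linear":[13.7,8.6,30.6],"twist":0,"claw":0}
    - {"linear":[15.6,9.8,34.3],"twist":0,"claw":0}
    - {"linear":[17.5,11,38],"twist":0,"claw":0}
    - {"linear":[17.5,11,38],"twist":0,"claw":0}
    - {"linear":[17.5,11,38],"twist":0,"claw":0}

```text
clock: 7.97
position: [0.5056, -0.0771, 0.1302]
ee_rot: [0.0, 0.961, 0.278, 0.001]
contact_force: [0.8, -0.7, -3.1]
width: 0.0095
gripper_force: 24.9
```

Call:
drive_tool:
  deltas:
    - {"linear":[2.1,1.3,3.5],"twist":0,"claw":0}
    - {"linear":[4.2,2.7,7],"twist":0,"claw":0}
    - {"linear":[6.4,4,10.5],"twist":0,"claw":0}
    - {"linear":[8.5,5.4,14],"twist":0,"claw":0}
    - {"linear":[10.7,6.8,17.5],"twist":0,"claw":0}
    - {"linear":[13,8.3,20.8],"twist":0,"claw":0}
    - {"linear":[15.4,9.8,24],"twist":0,"claw":0}
    - {"linear":[17.8,11.3,27.2],"twist":0,"claw":0}
    - {"linear":[20.2,12.8,30.4],"twist":0,"claw":0}
    - {"linear":[22.6,14.3,33.6],"twist":0,"claw":0}
    - {"linear":[22.6,14.3,33.6],"twist":0,"claw":0}
    - {"linear":[22.6,14.3,33.6],"twist":0,"claw":0}

```text
clock: 8.97
position: [0.5279, -0.0627, 0.1637]
ee_rot: [0.0, 0.961, 0.278, 0.0]
contact_force: [-0.2, 0.9, -3.0]
width: 0.0096
gripper_force: 25.0
```

```bash
python3 - <<'E'
from h import *
a=snap("scene","s4.png")[150:300,240:400];b=snap("wrist","w4.png")
m=eyes.camera_model("scene");print(corners(m,25),corners(m,30),blue(cv2.imread("pics/s4.png"),(265,150,110,135)))
cv2.imwrite("pics/c4.png",np.hstack([cv2.resize(a,(427,400),interpolation=2),cv2.copyMakeBorder(cv2.resize(b,(373,233)),0,167,0,0,0)])[...,::-1])
E
```

```text
[[319.0, 166.5], [362.3, 228.4], [276.9, 229.1], [320.0, 271.7], [319.8, 273.9]] [[319.1, 166.4], [362.7, 229.8], [276.6, 230.5], [320.0, 273.7], [319.8, 273.9]] [[315, 189], [276, 231], [319, 272], [360, 228], [327, 197], [359, 228], [353, 235], [335, 216], [334, 219], [326, 214], [322, 205], [311, 210], [285, 236], [278, 229]]
```

View pics/c4.png

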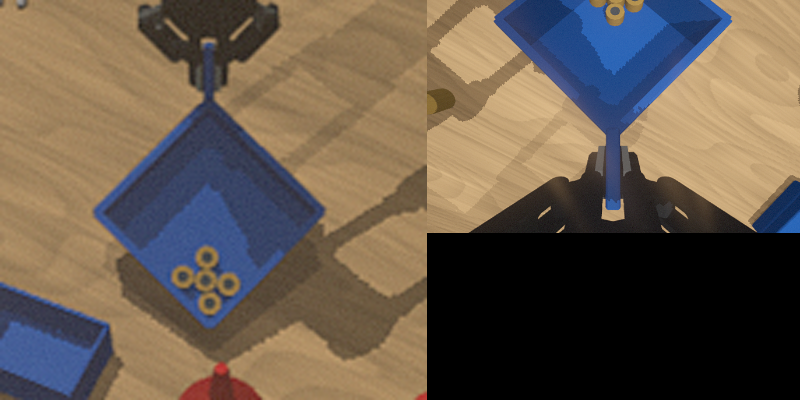

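The collars have slid down into the far corner at roughly 28° of tilt, and the clearance to the funnel is fine. I'll continue to about 39° to make it firm.

Call:
drive_tool:
  deltas:
    - {"linear":[2.6,1.7,3],"twist":0,"claw":0}
    - {"linear":[5.2,3.3,6],"twist":0,"claw":0}
    - {"linear":[7.8,5,9],"twist":0,"claw":0}
    - {"linear":[10.4,6.6,12],"twist":0,"claw":0}
    - {"linear":[13.1,8.3,14.9],"twist":0,"claw":0}
    - {"linear":[15.9,10,17.6],"twist":0,"claw":0}
    - {"linear":[18.7,11.8,20.3],"twist":0,"claw":0}
    - {"linear":[21.5,13.6,23],"twist":0,"claw":0}
    - {"linear":[24,15.2,25.5],"twist":0,"claw":0}
    - {"linear":[24,15.2,25.5],"twist":0,"claw":0}
    - {"linear":[24,15.2,25.5],"twist":0,"claw":0}
    - {"linear":[24,15.2,25.5],"twist":0,"claw":0}

```text
clock: 10.07
position: [0.5517, -0.0476, 0.189]
ee_rot: [0.0, 0.961, 0.278, 0.0]
contact_force: [0.7, 1.2, -3.9]
width: 0.0096
gripper_force: 25.0
```

Call:
drive_tool:
  deltas:
    - {"linear":[0,0,0],"twist":0,"claw":0}
    - {"linear":[0,0,0],"twist":0,"claw":0}
    - {"linear":[0,0,0],"twist":0,"claw":0}
    - {"linear":[0,0,0],"twist":0,"claw":0}
    - {"linear":[0,0,0],"twist":0,"claw":0}
    - {"linear":[0,0,0],"twist":0,"claw":0}
  squeeze: 35

```text
clock: 10.57
position: [0.5515, -0.0477, 0.189]
ee_rot: [0.0, 0.961, 0.278, 0.0]
contact_force: [1.2, -0.5, -2.8]
width: 0.0095
gripper_force: 36.2
```

```bash
python3 - <<'E'
from h import *
a=snap("scene","s5.png")[150:350,220:480]
m=eyes.camera_model("scene");print(corners(m,35),corners(m,40),blue(cv2.imread("pics/s5.png"),(265,150,110,135)))
cv2.imwrite("pics/c5.png",cv2.resize(a,(780,600),interpolation=2)[...,::-1])
E
```

```text
[[319.2, 167.3], [363.1, 231.6], [276.3, 232.2], [320.1, 275.7], [319.8, 273.9]] [[319.3, 169.0], [363.5, 233.7], [276.0, 234.3], [320.1, 277.7], [319.8, 273.9]] [[318, 185], [359, 231], [336, 253], [349, 236], [341, 229], [343, 225], [341, 228], [337, 221], [327, 220], [317, 210], [305, 217], [288, 237], [289, 242], [278, 233], [315, 191], [275, 233], [319, 275], [361, 231]]
```

View pics/c5.png

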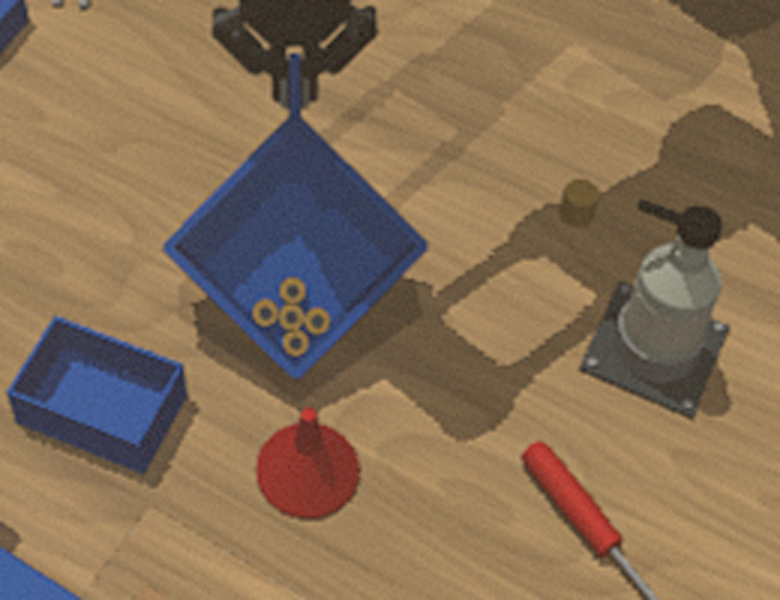

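The tote is held at about 37° and still. All five collars are touching in the corner opposite the handle, around crop (292,318). The cap is up again, and the visible bystanders (funnel, bin, weight and screwdriver) are in place.

```bash
python3 -c "
from rig import manip
print(manip.sign_off())"
```

```text
the job is handed in; nothing more can be done
None
```

I pressed the spray cap all the way down and let it come back up, then tilted the tote by its handle to about 37°. It is held still with all five collars gathered in the far corner, nothing spilled, and the job is handed in.

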